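Roof over a freshly stained rosette

TASK

Build a little roof over the small dark carved rosette to keep dust off while its stain dries, and do not shift the rosette. Of the three upright blocks take the two tall ones and stand one just to the left and one just to the right of the rosette as seen from the robot, in line with it, their long sides pointing straight away from the robot; lay the short plank across the two with a block under each of its ends and its middle over the rosette, then stand the small tall tin on the middle of the plank to hold it down.

Things in the scene. Friction and masses are not known exactly. Their poses are not given: they have to be found in the camera images.
- rosette: the wet piece: a small dark wooden disc with carved petals, 44 mm across, 13 mm high, loose, lying flat; stays where it is. Origin at the centre of its underside; its x points away from the robot, its y to the robot's left, as the world's
- riser_1: first tall block: pale wooden block, 48 mm long (own x) by 26 mm thick (own y) by 44 mm tall, standing on the bench with its long side within about 0.4 rad of x; origin at the centre of its underside, z up
- riser_2: second tall block, the same as the first and interchangeable with it: pale wooden block, 48 mm long (own x) by 26 mm thick (own y) by 44 mm tall, standing on the bench with its long side within about 0.4 rad of x; origin at the centre of its underside, z up
- low_block: the block that is too low, of no use here: pale wooden block, 48 mm long (own x) by 26 mm thick (own y) by 28 mm tall, standing on the bench with its long side within about 0.4 rad of x; origin at the centre of its underside, z up
- plank: short wooden plank, 135 mm long (own x), 52 mm wide (own y), 15 mm thick, lying flat with its long side within about 0.2 rad of the world's y; origin at the centre of its underside, z up; one end is a little ragged
- tin: the smaller of the two round lidded tins, and the taller: 52 mm across, 42 mm high, standing upright, closed; origin at the centre of its underside, z up. (A wider, flatter tin, 68 mm across and 30 mm high, is a bystander.) It stands in one row with the three blocks, in any order

How it is judged:
By the outcome, as a careful person would: the job done as asked, in the order asked, and still so for the second after the job is handed in, with the robot touching nothing.
It also fails if it takes over 96 s, if anything falls off the work surface, if the arm or the gripper's body presses on something with over 40 N, if the wrist force passes 120 N, or if a joint passes its speed limit or range.

ROBOT

A 6-joint arm with a two-finger parallel gripper is mounted at the origin on a cart in front of the work surface, level with it; the furniture and walls round the work are solid. World frame = base frame: x ahead of the robot, y to its left, z up, the work surface at z = 0. Lengths are in m, angles in rad, forces in N, time in s.
With the tool pointing down it reaches from about 0.25 to 0.725 m from the base axis. Payload 4 kg.
Tool frame: the origin (TCP) lies between the finger pads; the fingertips stand 11 mm ahead of it and the grasp point (between the pads) lies 8 mm behind it (bot.tip_extent is the distance from the TCP to the fingertips, in m); z points along the fingers, y is the line along which they close (so a half turn about z gives the same grasp; the last joint's range is limited). The gripper opens to 85 mm and grips with 20 to 120 N. Pads are 22 mm wide; open, the fingers measure 114 mm over their backs; the gripper's body (76 mm by 85 mm) begins 54 mm behind the grasp point. The pads swing forward as they close: fully open they stand 13 mm farther back than shut.
Start: joints at [-1.119, 0.241, 0.005, 1.335, 0, 1.571], TCP at [0.218, -0.45, 0.214] pointing down, gripper open.
Joint ranges: [-2.72, 2.72], [-1.05, 1.87], [-1.09, 1.28], [-1.99, 2.15], [-1.42, 1.44], [-3.14, 3.14]. Speed limits (rad/s): [2.79, 2.79, 3.14, 3.14, 3.14, 3.14].

INTERFACE

Orientations are given as a unit quaternion [x, y, z, w].
In Python, from workcell import bot gives the robot as it stands. The module is installed in compiled form; this text tells all that it offers.
- The arm moves only by the tool drive_tool, never from a script. Its argument "rows" is a list of rows, each an object of numbers: "dx", "dy", "dz": the shift along the tool's x, y, z in units of 50 mm (1.0 is 50 mm); "wx", "wy", "wz": the turn, a rotation vector about the tool's x, y, z in units of 5 degrees (1.0 is 5 degrees); "hand": the finger opening in mm, from 0 to 85.4. A call has 1 to 20 rows; each row is the pose to reach, as a shift and turn from the pose commanded when the call began, along the tool's axes at that moment; what a row does not reach only later rows make up. A row lasts 1/10 s, in which the tool goes at most 50 mm and 8.59 degrees, less where a joint would pass 70% of its speed; a pose out of reach is approached as far as the arm can. A call with a gripper value outside its range is refused whole. The fingers move at their own pace and stop on an object; the grip force is fixed at half the most. Time passes only in rows, so rows that repeat a pose let the fingers close. It gives the time, the measured TCP pose, the force, the opening and the grip force at its end, in the units of the state.
- bot.get_obs(): the state, without advancing time (a new reading comes with each control period).
- bot.camera(name): name is "side" or "top"; returns the picture (420x560x3 uint8, red, green, blue); there is no depth.
- bot.get_calibration(name): a dict with "vfov" (degrees; the focal length in pixels is half the picture's height over the tangent of half this angle, whatever the lens; pixels are square), "cx", "cy" (the principal point, pixels), "origin" and "rotation" of the camera in the world. Camera axes: x right, y up, looking along -z (the intrinsics and any distortion apply to the point x, -y, -z); pixel columns grow to the right and rows downward; lengths in m; the calibration is good to about 2 mm. A picture is of the moment at which its call begins. get_calibration takes no time and is no camera call.
- bot.job_done(): hands the job in; it is judged then, once.
Trained networks look in the newest picture that a camera, given by its name, has taken for a name from the list of things; names that differ only in an ending like _2 or _b are one class to them, and where a whole thing is asked for, a point or a joint stands for the part that bears it (a point fixed in the world has none). Each returns a list of dicts, best first, with "score" (0 to 1); they miss things now and then, are a little off and sometimes report something else, mostly with a low value. They report only what shows in the picture. A call takes as long as a camera call.
- bot.look_for(camera, thing): "extent" ([centre column, centre row, width, height] in pixels, round what is visible of it).
- bot.outline_of(camera, thing): "region" (420x560 bool, what is visible of it) and "extent" ([centre column, centre row, width, height] in pixels, round what is visible of it).
The state is a dict: "clock": time; "joint_pos": joint angles; "joint_vel": joint speeds; "tau": joint torques, N m; "eef_pos": TCP position; "tool_rot": TCP orientation; "ft_force": force on the tool from outside, world axes, zero at the start; "ft_torque": the same for the moment, N m; "grip_width": finger opening in m; "grasp_force": force on a finger pad.
Only numpy, scipy, OpenCV 4.12 (cv2) and the standard library are available. Lean on these libraries where they do the work, as an engineer would, in place of code of your own. Each camera call takes 0.05 s, during which the arm holds its last target. There are 200 camera calls.

## Working session

There is one attempt and no reset: what is moved stays moved. The work goes in short steps, Python scripts to look and compute and a tool call to move; the robot and the scene stay as the last step left them, time stands still between calls to the robot, and variables do not carry over. Pictures are saved under pics/ and viewed, at most 14 in all, crops included, and the job is handed in when it is done.

Besides the shell and the picture viewer there is one more tool, called after "Emit:" by a JSON object that holds its "op" and its "data", one argument or row to a line. drive_tool: Moves the arm, as the interface text tells. Its arguments: {"type":"object","properties":{"rows":{"type":"array","items":{"type":"object","properties":{"dx":{"type":"number"},"dy":{"type":"number"},"dz":{"type":"number"},"wx":{"type":"number"},"wy":{"type":"number"},"wz":{"type":"number"},"hand":{"type":"number"}}}}},"required":["rows"]}

```bash
mkdir -p pics
python3 - <<'E'
from workcell import bot
import cv2,numpy as np
for n in("top","side"):
    im=bot.camera(n);cv2.imwrite(f"pics/{n}0.png",im[:,:,::-1]);c=bot.get_calibration(n);print(n,c)
    for t in("rosette","riser_1","low_block","plank","tin"):
        print(t,[(round(d["score"],2),np.round(d["extent"]).tolist()) for d in bot.look_for(n,t)[:5]])
o=bot.get_obs();print(o)
E
```

```text
top {'vfov': 53.08120462304286, 'cx': 282.33924904409776, 'cy': 205.41342737622657, 'origin': array([0.42410688, 0.22166947, 0.87427598]), 'rotation': array([ 0.04138074, -0.04055603, -0.69937832,  0.71239933])}
rosette [(0.77, [272.0, 197.0, 21.0, 19.0])]
riser_1 [(0.65, [344.0, 255.0, 16.0, 29.0]), (0.55, [228.0, 250.0, 21.0, 28.0])]
low_block [(0.74, [303.0, 259.0, 14.0, 26.0]), (0.55, [274.0, 155.0, 62.0, 30.0]), (0.44, [272.0, 198.0, 21.0, 22.0])]
plank [(0.83, [273.0, 154.0, 63.0, 30.0])]
tin [(0.65, [267.0, 253.0, 31.0, 24.0])]
side {'vfov': 46.97853946492396, 'cx': 279.36919304686415, 'cy': 209.85988503136065, 'origin': array([0.55176958, 0.92413726, 0.49172624]), 'rotation': array([0.00772899, 0.47627931, 0.8790515 , 0.01915032])}
rosette [(0.59, [272.0, 229.0, 25.0, 17.0])]
riser_1 [(0.8, [342.0, 253.0, 37.0, 37.0]), (0.65, [324.0, 181.0, 25.0, 27.0])]
low_block [(0.68, [338.0, 203.0, 30.0, 22.0])]
plank [(0.89, [218.0, 231.0, 39.0, 54.0])]
tin [(0.6, [336.0, 224.0, 36.0, 33.0])]
{'clock': 0.6, 'joint_pos': array([-1.11900790e+00,  2.40567208e-01,  4.98008839e-03,  1.33519227e+00,
        1.60398287e-05,  1.57082929e+00]), 'joint_vel': array([ 7.03466000e-04, -5.27884843e-04,  7.90793497e-05, -1.66830922e-03,
       -9.37833420e-04, -6.06400883e-04]), 'tau': array([ 3.92981083e-04, -3.71974111e+01,  2.52571803e+01,  1.35090915e-03,
        9.43851478e-05, -5.31564936e-06]), 'eef_pos': array([ 0.2182894 , -0.44982577,  0.21361524]), 'tool_rot': array([9.74597904e-01, 2.23961885e-01, 9.71318586e-06, 6.45760345e-06]), 'ft_force': array([-0.27195073,  0.57477807, -1.21181831]), 'ft_torque': array([ 0.01313426,  0.02597617, -0.05190154]), 'grasp_force': 0.0, 'grip_width': 0.0853646961119908}
```

View pics/top0.png

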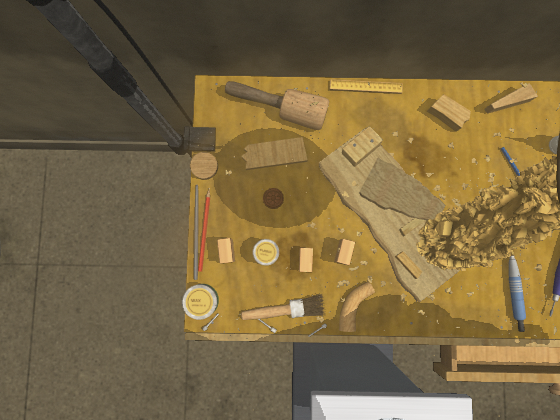

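View pics/side0.png

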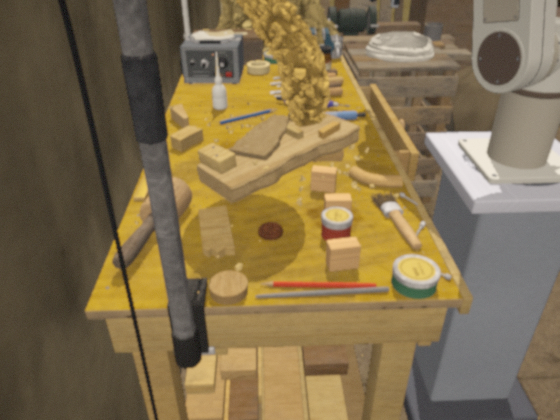

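The top view has +x up and +y left. It shows the rosette at (272,197), the plank at (274,154), blocks at (225,250), (306,260) and (346,252), and the tin at (265,252). The side view agrees that the middle block is the low one. Next I'll fit poses to the outlines from both cameras.

```bash
cat > h.py <<'E'
from workcell import bot
import cv2,numpy as np
from scipy.spatial.transform import Rotation as R
from scipy.optimize import minimize
D=dict(rosette=(.044,.044,.013,1),riser_1=(.048,.026,.044,0),low_block=(.048,.026,.028,0),plank=(.135,.052,.015,0),tin=(.052,.052,.042,1))
CAL={n:bot.get_calibration(n) for n in("top","side")}
def proj(n,P):
    c=CAL[n];p=(np.atleast_2d(P)-c["origin"])@R.from_quat(c["rotation"]).as_matrix()
    f=210/np.tan(np.radians(c["vfov"])/2)
    return np.c_[c["cx"]-f*p[:,0]/p[:,2],c["cy"]+f*p[:,1]/p[:,2]]
def ray(n,u,v,z):
    c=CAL[n];f=210/np.tan(np.radians(c["vfov"])/2)
    d=R.from_quat(c["rotation"]).as_matrix()@np.array([(u-c["cx"])/f,-(v-c["cy"])/f,-1]);o=c["origin"]
    return o+d*(z-o[2])/d[2]
def pts(t,x,y,a,z=0):
    l,w,h,rd=D[t]
    if rd: th=np.linspace(0,2*np.pi,40);b=np.c_[l/2*np.cos(th),l/2*np.sin(th)]
    else: b=np.array([[1,1],[1,-1],[-1,-1],[-1,1]])*[l/2,w/2]
    c,s=np.cos(a),np.sin(a);b=b@np.array([[c,s],[-s,c]])+[x,y]
    return np.vstack([np.c_[b,np.full(len(b),z)],np.c_[b,np.full(len(b),z+h)]])
def render(n,P):
    h=cv2.convexHull(proj(n,P).astype(np.float32))
    m=np.zeros((1680,2240),np.uint8);cv2.fillConvexPoly(m,np.round(((h+.5)*4-.5)*16).astype(np.int32),255,shift=4)
    return cv2.resize(m,(560,420),interpolation=cv2.INTER_AREA)/255.
def fit(t,masks,x,y,a,z=0):
    def cost(q):
        s=0
        for n,m in masks.items():
            r=render(n,pts(t,q[0]/100,q[1]/100,q[2]/10 ,z));s+=1-np.minimum(r,m).sum()/np.maximum(r,m).sum()
        return s/len(masks)
    best=min((minimize(cost,[x*100,y*100,(a+da)*10],method="Nelder-Mead",options=dict(initial_simplex=np.array([[x*100,y*100,(a+da)*10]]*4)+np.vstack([np.zeros(3),np.eye(3)*[1,1,2]]),maxiter=90,xatol=.01,fatol=1e-4)) for da in((0,) if D[t][3] else(-.2,.2))),key=lambda r:r.fun)
    return best.x/[100,100,10],best.fun
def outl(n,t,xy,z):
    "outline nearest the projected point"
    p=proj(n,[[*xy,z]])[0]
    L=[d for d in bot.outline_of(n,t) if np.hypot(*(np.array(d["extent"][:2])-p))<18]
    return L[0]["region"].astype(float) if L else None
def find(t,xy,a,z=0,cams=("top","side")):
    ms={n:outl(n,t,xy,z+D[t][2]/2) for n in cams};ms={n:m for n,m in ms.items() if m is not None}
    out={}
    for k in [list(ms)]+[[n] for n in ms]:
        q,f=fit(t,{n:ms[n] for n in k},*xy,a,z);print(t,k,np.round(q,4),round(f,3));out[tuple(k)]=q
    return out
E
python3 - <<'E'
from h import *
bot.camera("top");bot.camera("side")
for t,u,v,a in(("rosette",272,197,0),("riser_1",225,250,0),("riser_1",346,252,0),("low_block",306,260,0),("plank",274,154,np.pi/2),("tin",265,252,0)):
    find(t,ray("top",u,v,D[t][2])[:2],a)
E
```

```text
rosette ['top', 'side'] [0.542  0.2437 0.1115] 0.213
rosette ['top'] [ 0.5416  0.2445 -0.1014] 0.192
rosette ['side'] [0.5421 0.2414 0.2578] 0.225
riser_1 ['top', 'side'] [0.4306 0.3354 0.137 ] 0.07
riser_1 ['top'] [0.4302 0.3356 0.1495] 0.061
riser_1 ['side'] [0.4307 0.3332 0.0969] 0.048
riser_1 ['top', 'side'] [ 0.4326  0.0969 -0.2296] 0.114
riser_1 ['top'] [ 0.4315  0.0972 -0.2425] 0.11
riser_1 ['side'] [ 0.4329  0.095  -0.1805] 0.095
low_block ['top', 'side'] [ 0.4158  0.1745 -0.0086] 0.19
low_block ['top'] [0.4153 0.1748 0.0058] 0.049
low_block ['side'] [ 0.4145  0.1639 -0.0049] 0.287
plank ['top', 'side'] [0.6358 0.2413 1.7237] 0.111
plank ['top'] [0.6355 0.2428 1.7239] 0.102
plank ['side'] [0.637  0.2364 1.7197] 0.112
tin ['top'] [0.4295 0.2544 0.2066] 0.05
tin ['top'] [0.4295 0.2544 0.2066] 0.05
```

```bash
cat >> h.py <<'E'
def go(x,y,z,th):
    "drive units for TCP target, tool y at world angle th (mod pi), tool down"
    o=bot.get_obs();M=R.from_quat(o["tool_rot"]).as_matrix()
    d=M.T@(np.array([x,y,z])-o["eef_pos"])/.05
    # desired rotation: y=(c,s,0), z=(0,0,-1)
    T=[]
    for k in(0,np.pi):
        c,s=np.cos(th+k),np.sin(th+k);T.append(R.from_matrix(M.T@np.array([[-s,c,0],[c,s,0],[0,0,-1]]).T).as_rotvec() if 0 else R.from_matrix(M.T@np.c_[[-s,c,0],[c,s,0],[0,0,-1]]).as_rotvec())
    w=min(T,key=np.linalg.norm)/np.radians(5)
    print("d",np.round(d,3),"w",np.round(w,3))
E
python3 -c "
from h import *
print(bot.tip_extent)
go(.432,.097,.12,-.23);go(.432,.097,.024,-.23)"
```

```text
0.011
d [ 8.619 -7.973  1.873] w [ 0.0000e+00 -1.0000e-03 -1.0187e+01]
d [ 8.619 -7.973  3.793] w [ 0.0000e+00 -1.0000e-03 -1.0187e+01]
```

Emit:
{"op": "drive_tool", "data": {
  "rows": [
    {"dx": 8.62,"dy": -7.97,"dz": 1.4,"wz": -10.19,"hand": 75},
    {"dx": 8.62,"dy": -7.97,"dz": 1.4,"wz": -10.19,"hand": 75},
    {"dx": 8.62,"dy": -7.97,"dz": 1.4,"wz": -10.19,"hand": 75},
    {"dx": 8.62,"dy": -7.97,"dz": 1.4,"wz": -10.19,"hand": 75},
    {"dx": 8.62,"dy": -7.97,"dz": 1.4,"wz": -10.19,"hand": 75},
    {"dx": 8.62,"dy": -7.97,"dz": 1.4,"wz": -10.19,"hand": 75},
    {"dx": 8.62,"dy": -7.97,"dz": 1.4,"wz": -10.19,"hand": 75},
    {"dx": 8.62,"dy": -7.97,"dz": 1.4,"wz": -10.19,"hand": 75},
    {"dx": 8.62,"dy": -7.97,"dz": 1.4,"wz": -10.19,"hand": 75},
    {"dx": 8.62,"dy": -7.97,"dz": 1.4,"wz": -10.19,"hand": 75},
    {"dx": 8.62,"dy": -7.97,"dz": 1.4,"wz": -10.19,"hand": 75},
    {"dx": 8.62,"dy": -7.97,"dz": 1.4,"wz": -10.19,"hand": 75},
    {"dx": 8.62,"dy": -7.97,"dz": 1.4,"wz": -10.19,"hand": 75},
    {"dx": 8.62,"dy": -7.97,"dz": 1.4,"wz": -10.19,"hand": 75},
    {"dx": 8.62,"dy": -7.97,"dz": 1.4,"wz": -10.19,"hand": 75},
    {"dx": 8.62,"dy": -7.97,"dz": 1.4,"wz": -10.19,"hand": 75},
    {"dx": 8.62,"dy": -7.97,"dz": 1.4,"wz": -10.19,"hand": 75}
  ]
}}

```text
invalid input at $.rows[0]: expected keys dx, dy, dz, wx, wy, wz, hand
```

```bash
python3 -c "
from h import *
o=bot.get_obs();print(o['clock'],o['eef_pos'],o['grip_width'])
go(.432,.097,.024,-.23)"
```

```text
1.3 [ 0.21832098 -0.44981501  0.21360574] 0.08523969770717804
d [ 8.619 -7.973  3.793] w [ 0.0000e+00 -1.0000e-03 -1.0187e+01]
```

Emit:
{"op": "drive_tool", "data": {
  "rows": [
    {"dx": 8.62,"dy": -7.97,"dz": 1.4,"wx": 0,"wy": 0,"wz": -10.19,"hand": 75},
    {"dx": 8.62,"dy": -7.97,"dz": 1.4,"wx": 0,"wy": 0,"wz": -10.19,"hand": 75},
    {"dx": 8.62,"dy": -7.97,"dz": 1.4,"wx": 0,"wy": 0,"wz": -10.19,"hand": 75},
    {"dx": 8.62,"dy": -7.97,"dz": 1.4,"wx": 0,"wy": 0,"wz": -10.19,"hand": 75},
    {"dx": 8.62,"dy": -7.97,"dz": 1.4,"wx": 0,"wy": 0,"wz": -10.19,"hand": 75},
    {"dx": 8.62,"dy": -7.97,"dz": 1.4,"wx": 0,"wy": 0,"wz": -10.19,"hand": 75},
    {"dx": 8.62,"dy": -7.97,"dz": 1.4,"wx": 0,"wy": 0,"wz": -10.19,"hand": 75},
    {"dx": 8.62,"dy": -7.97,"dz": 1.4,"wx": 0,"wy": 0,"wz": -10.19,"hand": 75},
    {"dx": 8.62,"dy": -7.97,"dz": 1.4,"wx": 0,"wy": 0,"wz": -10.19,"hand": 75},
    {"dx": 8.62,"dy": -7.97,"dz": 1.4,"wx": 0,"wy": 0,"wz": -10.19,"hand": 75},
    {"dx": 8.62,"dy": -7.97,"dz": 1.4,"wx": 0,"wy": 0,"wz": -10.19,"hand": 75},
    {"dx": 8.62,"dy": -7.97,"dz": 1.4,"wx": 0,"wy": 0,"wz": -10.19,"hand": 75},
    {"dx": 8.62,"dy": -7.97,"dz": 1.4,"wx": 0,"wy": 0,"wz": -10.19,"hand": 75},
    {"dx": 8.62,"dy": -7.97,"dz": 1.4,"wx": 0,"wy": 0,"wz": -10.19,"hand": 75},
    {"dx": 8.62,"dy": -7.97,"dz": 1.4,"wx": 0,"wy": 0,"wz": -10.19,"hand": 75},
    {"dx": 8.62,"dy": -7.97,"dz": 1.4,"wx": 0,"wy": 0,"wz": -10.19,"hand": 75}
  ]
}}

```text
clock: 2.9
eef_pos: [0.4317, 0.0956, 0.1438]
tool_rot: [0.784, 0.621, -0.0, 0.0]
ft_force: [-0.6, -1.3, -0.4]
grip_width: 0.0749
grasp_force: 0.0
```

```bash
python3 -c "
from h import *
o=bot.get_obs();print(o['clock'],o['eef_pos'],o['grip_width'])
go(.432,.097,.024,-.23)"
```

```text
2.9 [0.43174988 0.09559945 0.14382862] 0.07494466816097194
d [ 2.900e-02 -2.000e-03  2.397e+00] w [ 0.001  0.002 -0.022]
```

Emit:
{"op": "drive_tool", "data": {
  "rows": [
    {"dx": 0,"dy": 0,"dz": 0.8,"wx": 0,"wy": 0,"wz": 0,"hand": 75},
    {"dx": 0,"dy": 0,"dz": 1.6,"wx": 0,"wy": 0,"wz": 0,"hand": 75},
    {"dx": 0,"dy": 0,"dz": 2.1,"wx": 0,"wy": 0,"wz": 0,"hand": 75},
    {"dx": 0,"dy": 0,"dz": 2.4,"wx": 0,"wy": 0,"wz": 0,"hand": 75},
    {"dx": 0,"dy": 0,"dz": 2.4,"wx": 0,"wy": 0,"wz": 0,"hand": 75},
    {"dx": 0,"dy": 0,"dz": 2.4,"wx": 0,"wy": 0,"wz": 0,"hand": 30},
    {"dx": 0,"dy": 0,"dz": 2.4,"wx": 0,"wy": 0,"wz": 0,"hand": 30},
    {"dx": 0,"dy": 0,"dz": 2.4,"wx": 0,"wy": 0,"wz": 0,"hand": 30},
    {"dx": 0,"dy": 0,"dz": 2.4,"wx": 0,"wy": 0,"wz": 0,"hand": 30},
    {"dx": 0,"dy": 0,"dz": 2.4,"wx": 0,"wy": 0,"wz": 0,"hand": 30},
    {"dx": 0,"dy": 0,"dz": 2.4,"wx": 0,"wy": 0,"wz": 0,"hand": 30},
    {"dx": 0,"dy": 0,"dz": 2.4,"wx": 0,"wy": 0,"wz": 0,"hand": 30}
  ]
}}

```text
clock: 4.1
eef_pos: [0.4328, 0.0973, 0.0259]
tool_rot: [0.783, 0.621, 0.001, 0.0]
ft_force: [-4.0, 0.5, 11.4]
grip_width: 0.03
grasp_force: 5.6
```

```bash
python3 -c "
from h import *
o=bot.get_obs();print(o['clock'],o['eef_pos'],o['grip_width'],o['grasp_force'])
go(.432,.097,.1,-.23);go(.542,.198,.1,0);go(.542,.198,.025,0)"
```

```text
4.1 [0.43276436 0.09734664 0.02586622] 0.02999683783964465 5.631829871126683
d [-0.008 -0.01  -1.483] w [ 0.022 -0.021  0.005]
d [ 2.46   1.672 -1.475] w [ 0.025 -0.018 -2.63 ]
d [2.457 1.669 0.025] w [ 0.025 -0.018 -2.63 ]
```

```bash
python3 -c "
from h import *
a=bot.camera('side')[130:300,220:440,::-1]
b=bot.camera('top')[170:300,200:400,::-1]
a=cv2.resize(a,None,fx=2.2,fy=2.2,interpolation=2);b=cv2.resize(b,(int(200*a.shape[0]/130*.55),int(a.shape[0]*.55)))
c=np.zeros((a.shape[0],a.shape[1]+b.shape[1],3),np.uint8);c[:,:a.shape[1]]=a;c[:b.shape[0],a.shape[1]:]=b;print(c.shape)
cv2.imwrite('pics/c1.png',c)"
```

```text
(374, 800, 3)
```

View pics/c1.png

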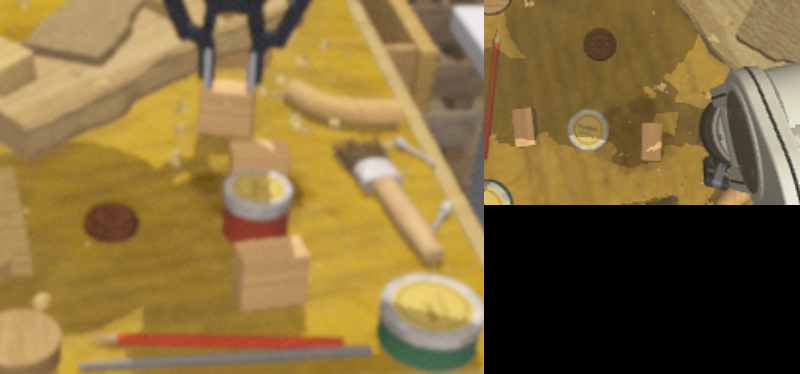

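```bash
python3 -c "
from h import *
o=bot.get_obs()
p=o['eef_pos'];print(proj('side',[p,p+[0,0,-.011],p+[0,0,.03],[.4326,.0969,.044],[.4326,.0969,.0]]))
im=bot.camera('side')[100:210,260:400,::-1];cv2.imwrite('pics/c2.png',cv2.resize(im,None,fx=5,fy=5,interpolation=2))"
```

```text
[[323.70896135 177.33661581]
 [323.4562618  182.19660471]
 [324.41466709 163.76428397]
 [324.16268456 169.06427823]
 [323.1494653  188.53949296]]
```

View pics/c2.png

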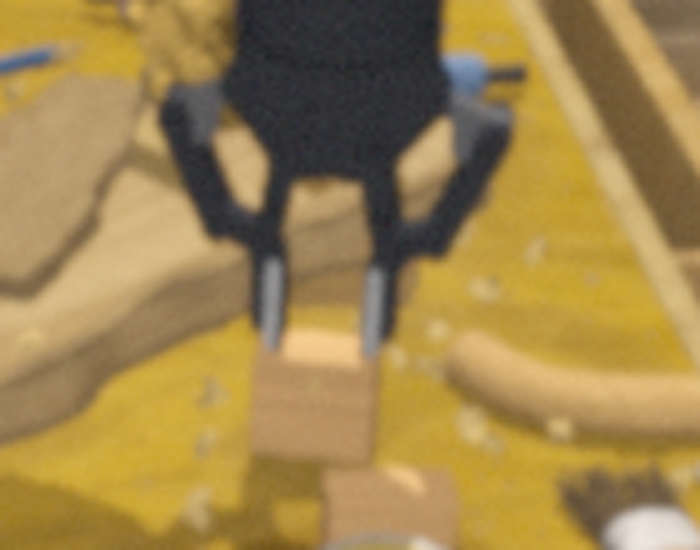

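The fingers seem to end at the top edge of the block, which doesn't match the reported TCP height. I'll lift a little and check.

Emit:
{"op": "drive_tool", "data": {
  "rows": [
    {"dx": 0,"dy": 0,"dz": -0.3,"wx": 0,"wy": 0,"wz": 0,"hand": 30},
    {"dx": 0,"dy": 0,"dz": -0.6,"wx": 0,"wy": 0,"wz": 0,"hand": 30},
    {"dx": 0,"dy": 0,"dz": -0.6,"wx": 0,"wy": 0,"wz": 0,"hand": 30},
    {"dx": 0,"dy": 0,"dz": -0.6,"wx": 0,"wy": 0,"wz": 0,"hand": 30}
  ]
}}

```text
clock: 4.65
eef_pos: [0.4328, 0.097, 0.0543]
tool_rot: [0.783, 0.621, 0.001, 0.0]
ft_force: [0.2, 0.4, -0.2]
grip_width: 0.0301
grasp_force: 0.0
```

```bash
python3 -c "
from h import *
o=bot.get_obs()
print(o['ft_force'],o['eef_pos'])
p=o['eef_pos'];print(proj('side',[p+[0,0,-.011],p+[0,0,.03]]))
im=bot.camera('side')[100:210,260:400,::-1];cv2.imwrite('pics/c3.png',cv2.resize(im,None,fx=5,fy=5,interpolation=2))"
```

```text
[ 0.19848192  0.4184463  -0.20810416] [0.4328226  0.0970323  0.05428913]
[[324.04009519 169.42183248]
 [325.02867939 150.37140792]]
```

View pics/c3.png

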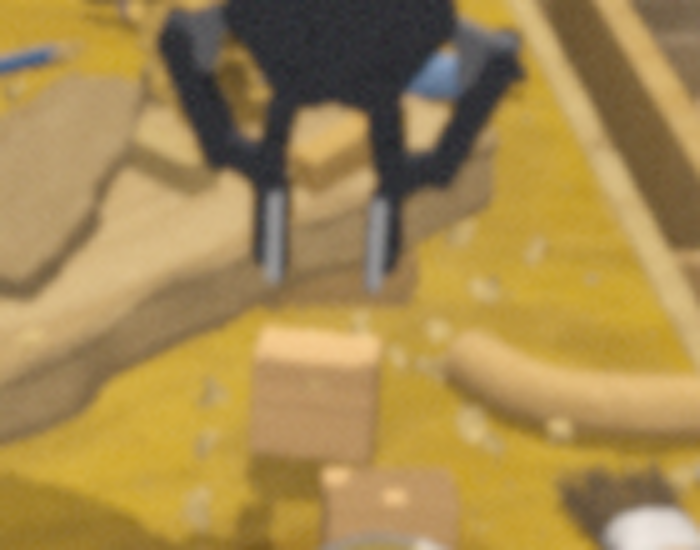

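The tips show about 26 mm higher than the reported TCP height implies: row 158, where 169 was predicted. So they touched the top of the block. I'll open and go lower step by step, watching the force.

Emit:
{"op": "drive_tool", "data": {
  "rows": [
    {"dx": 0,"dy": 0,"dz": 0,"wx": 0,"wy": 0,"wz": 0,"hand": 78},
    {"dx": 0,"dy": 0,"dz": 0,"wx": 0,"wy": 0,"wz": 0,"hand": 78},
    {"dx": 0,"dy": 0,"dz": 0,"wx": 0,"wy": 0,"wz": 0,"hand": 78},
    {"dx": 0,"dy": 0,"dz": 0,"wx": 0,"wy": 0,"wz": 0,"hand": 78},
    {"dx": 0,"dy": 0,"dz": 0.3,"wx": 0,"wy": 0,"wz": 0,"hand": 78},
    {"dx": 0,"dy": 0,"dz": 0.6,"wx": 0,"wy": 0,"wz": 0,"hand": 78},
    {"dx": 0,"dy": 0,"dz": 0.8,"wx": 0,"wy": 0,"wz": 0,"hand": 78},
    {"dx": 0,"dy": 0,"dz": 1.0,"wx": 0,"wy": 0,"wz": 0,"hand": 78},
    {"dx": 0,"dy": 0,"dz": 1.0,"wx": 0,"wy": 0,"wz": 0,"hand": 78}
  ]
}}

```text
clock: 5.6
eef_pos: [0.4309, 0.0966, 0.0023]
tool_rot: [0.784, 0.621, -0.001, -0.001]
ft_force: [0.9, 0.2, -0.2]
grip_width: 0.0779
grasp_force: 0.0
```

```bash
python3 -c "
from h import *
o=bot.get_obs()
print(o['ft_force'],o['eef_pos'])
im=bot.camera('side')[100:210,260:400,::-1];cv2.imwrite('pics/c4.png',cv2.resize(im,None,fx=5,fy=5,interpolation=2))"
```

```text
[ 0.87177249  0.22463286 -0.19860876] [0.43093131 0.09659145 0.00234509]
```

View pics/c4.png

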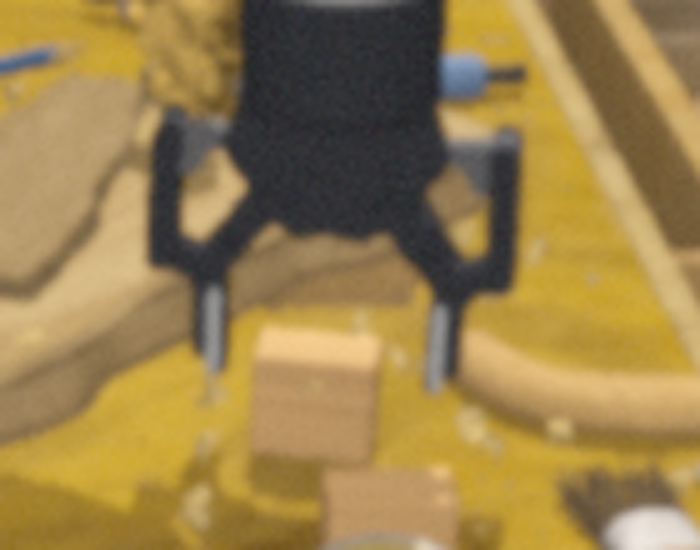

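Tips are at rows 175–178, about 25 mm above the bench. I'll go 12 mm lower and close.

Emit:
{"op": "drive_tool", "data": {
  "rows": [
    {"dx": 0,"dy": 0,"dz": 0.12,"wx": 0,"wy": 0,"wz": 0,"hand": 78},
    {"dx": 0,"dy": 0,"dz": 0.24,"wx": 0,"wy": 0,"wz": 0,"hand": 78},
    {"dx": 0,"dy": 0,"dz": 0.24,"wx": 0,"wy": 0,"wz": 0,"hand": 40},
    {"dx": 0,"dy": 0,"dz": 0.24,"wx": 0,"wy": 0,"wz": 0,"hand": 40},
    {"dx": 0,"dy": 0,"dz": 0.24,"wx": 0,"wy": 0,"wz": 0,"hand": 40},
    {"dx": 0,"dy": 0,"dz": 0.24,"wx": 0,"wy": 0,"wz": 0,"hand": 40},
    {"dx": 0,"dy": 0,"dz": 0.24,"wx": 0,"wy": 0,"wz": 0,"hand": 40},
    {"dx": 0,"dy": 0,"dz": 0.24,"wx": 0,"wy": 0,"wz": 0,"hand": 40}
  ]
}}

```text
clock: 6.45
eef_pos: [0.4324, 0.0969, -0.0081]
tool_rot: [0.784, 0.621, 0.0, 0.0]
ft_force: [0.4, 0.0, 2.4]
grip_width: 0.047
grasp_force: 61.6
```

```bash
python3 -c "
from h import *
o=bot.get_obs()
print(o['clock'],o['ft_force'],o['eef_pos'],o['grip_width'],o['grasp_force'])
go(.542,.197,.1,0)
im=bot.camera('side')[100:210,260:400,::-1];cv2.imwrite('pics/c5.png',cv2.resize(im,None,fx=5,fy=5,interpolation=2))"
```

```text
6.45 [0.35307314 0.04427015 2.35236802] [ 0.43237918  0.09692275 -0.00811579] 0.04702179544997733 61.642677783966064
d [ 2.449  1.68  -2.161] w [ 0.007 -0.003 -2.633]
```

Emit:
{"op": "drive_tool", "data": {
  "rows": [
    {"dx": 0,"dy": 0,"dz": -0.8,"wx": 0,"wy": 0,"wz": 0,"hand": 40},
    {"dx": 0,"dy": 0,"dz": -1.6,"wx": 0,"wy": 0,"wz": 0,"hand": 40},
    {"dx": 0.8,"dy": 0.5,"dz": -2.0,"wx": 0,"wy": 0,"wz": -0.9,"hand": 40},
    {"dx": 1.6,"dy": 1.1,"dz": -2.0,"wx": 0,"wy": 0,"wz": -1.8,"hand": 40},
    {"dx": 2.45,"dy": 1.69,"dz": -2.0,"wx": 0,"wy": 0,"wz": -2.63,"hand": 40},
    {"dx": 2.45,"dy": 1.69,"dz": -2.0,"wx": 0,"wy": 0,"wz": -2.63,"hand": 40},
    {"dx": 2.45,"dy": 1.69,"dz": -2.0,"wx": 0,"wy": 0,"wz": -2.63,"hand": 40},
    {"dx": 2.45,"dy": 1.69,"dz": -2.0,"wx": 0,"wy": 0,"wz": -2.63,"hand": 40},
    {"dx": 2.45,"dy": 1.69,"dz": -1.2,"wx": 0,"wy": 0,"wz": -2.63,"hand": 40},
    {"dx": 2.45,"dy": 1.69,"dz": -0.6,"wx": 0,"wy": 0,"wz": -2.63,"hand": 40},
    {"dx": 2.45,"dy": 1.69,"dz": -0.3,"wx": 0,"wy": 0,"wz": -2.63,"hand": 40},
    {"dx": 2.45,"dy": 1.69,"dz": -0.15,"wx": 0,"wy": 0,"wz": -2.63,"hand": 40},
    {"dx": 2.45,"dy": 1.69,"dz": -0.15,"wx": 0,"wy": 0,"wz": -2.63,"hand": 40}
  ]
}}

```text
clock: 7.8
eef_pos: [0.5408, 0.1958, -0.0014]
tool_rot: [0.708, 0.707, -0.001, -0.0]
ft_force: [1.3, 0.9, 0.2]
grip_width: 0.0474
grasp_force: 62.1
```

```bash
python3 -c "
from h import *
o=bot.get_obs()
print(o['clock'],o['ft_force'],o['eef_pos'],o['grip_width'],o['grasp_force'])
go(.542,.1977,-.007,0)
im=bot.camera('side')[130:260,210:380,::-1];cv2.imwrite('pics/c6.png',cv2.resize(im,None,fx=4,fy=4,interpolation=2))"
```

```text
7.8 [1.30385488 0.93897182 0.20981508] [ 0.54079214  0.19575791 -0.00141626] 0.04738423804318393 62.09637522697449
d [0.039 0.024 0.112] w [-0.025  0.01  -0.014]
```

View pics/c6.png

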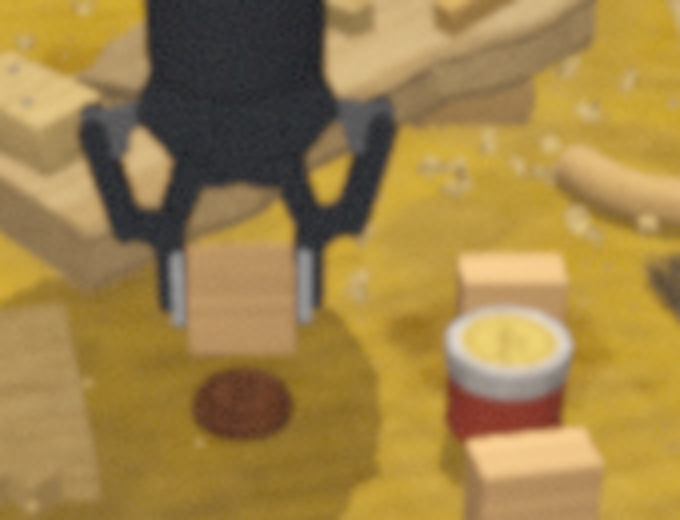

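The block is held square and in line with the rosette, both at crop column 243. I'll set it down.

Emit:
{"op": "drive_tool", "data": {
  "rows": [
    {"dx": 0,"dy": 0,"dz": 0.08,"wx": 0,"wy": 0,"wz": 0,"hand": 40},
    {"dx": 0,"dy": 0,"dz": 0.13,"wx": 0,"wy": 0,"wz": 0,"hand": 40},
    {"dx": 0,"dy": 0,"dz": 0.13,"wx": 0,"wy": 0,"wz": 0,"hand": 40},
    {"dx": 0,"dy": 0,"dz": 0.13,"wx": 0,"wy": 0,"wz": 0,"hand": 66},
    {"dx": 0,"dy": 0,"dz": 0.13,"wx": 0,"wy": 0,"wz": 0,"hand": 66},
    {"dx": 0,"dy": 0,"dz": 0.13,"wx": 0,"wy": 0,"wz": 0,"hand": 66},
    {"dx": 0,"dy": 0,"dz": -0.5,"wx": 0,"wy": 0,"wz": 0,"hand": 66},
    {"dx": 0,"dy": 0,"dz": -1.4,"wx": 0,"wy": 0,"wz": 0,"hand": 66},
    {"dx": 0,"dy": 0,"dz": -2.3,"wx": 0,"wy": 0,"wz": 0,"hand": 66},
    {"dx": 0,"dy": 0,"dz": -2.3,"wx": 0,"wy": 0,"wz": 0,"hand": 66}
  ]
}}

```text
clock: 8.85
eef_pos: [0.5471, 0.1987, 0.1217]
tool_rot: [0.707, 0.707, 0.006, 0.003]
ft_force: [0.1, 0.6, 0.4]
grip_width: 0.0662
grasp_force: 0.0
```

```bash
python3 -c "
from h import *
o=bot.get_obs()
print(o['clock'],o['ft_force'],o['eef_pos'])
go(.431,.335,.115,.137);go(.431,.335,-.008,.137)
bot.camera('side');bot.camera('top')
find('riser_1',(.541,.197),0,cams=('side','top'));find('rosette',(.542,.244),0)"
```

```text
8.85 [0.07324951 0.57549273 0.38569787] [0.54712339 0.19870129 0.12172197]
d [ 2.725 -2.325  0.117] w [ 0.156 -0.045 -1.572]
d [ 2.713 -2.357  2.576] w [ 0.156 -0.045 -1.572]
riser_1 ['side'] [ 0.5437  0.1914 -0.0452] 0.12
riser_1 ['side'] [ 0.5437  0.1914 -0.0452] 0.12
rosette ['top', 'side'] [0.5409 0.2435 0.1157] 0.159
rosette ['top'] [0.5399 0.243  0.1165] 0.14
rosette ['side'] [0.5422 0.2432 0.0989] 0.164
```

Emit:
{"op": "drive_tool", "data": {
  "rows": [
    {"dx": 0.7,"dy": -0.55,"dz": 0,"wx": 0,"wy": 0,"wz": -0.5,"hand": 78},
    {"dx": 1.4,"dy": -1.1,"dz": 0,"wx": 0,"wy": 0,"wz": -1.0,"hand": 78},
    {"dx": 2.1,"dy": -1.65,"dz": 0,"wx": 0,"wy": 0,"wz": -1.57,"hand": 78},
    {"dx": 2.74,"dy": -2.23,"dz": 0,"wx": 0,"wy": 0,"wz": -1.57,"hand": 78},
    {"dx": 2.74,"dy": -2.23,"dz": 0,"wx": 0,"wy": 0,"wz": -1.57,"hand": 78},
    {"dx": 2.74,"dy": -2.23,"dz": 0,"wx": 0,"wy": 0,"wz": -1.57,"hand": 78},
    {"dx": 2.74,"dy": -2.23,"dz": 0,"wx": 0,"wy": 0,"wz": -1.57,"hand": 78}
  ]
}}

```text
clock: 9.85
eef_pos: [0.4309, 0.3331, 0.1133]
tool_rot: [0.657, 0.754, -0.001, 0.0]
ft_force: [0.7, -0.1, -0.2]
grip_width: 0.0781
grasp_force: 0.0
```

```bash
python3 -c "
from h import *
o=bot.get_obs()
print(o['clock'],o['ft_force'],o['eef_pos'])
go(.431,.335,-.009,.137)
bot.camera('side');bot.camera('top')
find('riser_1',(.541,.197),0,cams=('side','top'))"
```

```text
9.85 [ 0.68105906 -0.07121085 -0.15408533] [0.43091031 0.33308182 0.11327313]
d [0.041 0.01  2.445] w [-0.013  0.013 -0.011]
riser_1 ['side', 'top'] [ 0.5418  0.198  -0.0386] 0.098
riser_1 ['side'] [ 0.5426  0.1928 -0.0214] 0.105
riser_1 ['top'] [ 0.5419  0.1982 -0.0224] 0.064
```

Emit:
{"op": "drive_tool", "data": {
  "rows": [
    {"dx": 0.02,"dy": 0,"dz": 0.8,"wx": 0,"wy": 0,"wz": 0,"hand": 78},
    {"dx": 0.02,"dy": 0,"dz": 1.6,"wx": 0,"wy": 0,"wz": 0,"hand": 78},
    {"dx": 0.02,"dy": 0,"dz": 2.1,"wx": 0,"wy": 0,"wz": 0,"hand": 78},
    {"dx": 0.02,"dy": 0,"dz": 2.43,"wx": 0,"wy": 0,"wz": 0,"hand": 78},
    {"dx": 0.02,"dy": 0,"dz": 2.43,"wx": 0,"wy": 0,"wz": 0,"hand": 78},
    {"dx": 0.02,"dy": 0,"dz": 2.43,"wx": 0,"wy": 0,"wz": 0,"hand": 40},
    {"dx": 0.02,"dy": 0,"dz": 2.43,"wx": 0,"wy": 0,"wz": 0,"hand": 40},
    {"dx": 0.02,"dy": 0,"dz": 2.43,"wx": 0,"wy": 0,"wz": 0,"hand": 40},
    {"dx": 0.02,"dy": 0,"dz": 2.43,"wx": 0,"wy": 0,"wz": 0,"hand": 40},
    {"dx": 0.02,"dy": 0,"dz": 2.43,"wx": 0,"wy": 0,"wz": 0,"hand": 40},
    {"dx": 0.02,"dy": 0,"dz": 2.43,"wx": 0,"wy": 0,"wz": 0,"hand": 40},
    {"dx": 0.02,"dy": 0,"dz": 2.43,"wx": 0,"wy": 0,"wz": 0,"hand": 40}
  ]
}}

```text
clock: 11.25
eef_pos: [0.432, 0.3358, -0.0057]
tool_rot: [0.657, 0.754, 0.002, 0.001]
ft_force: [1.0, -0.2, 6.2]
grip_width: 0.0474
grasp_force: 62.7
```

```bash
python3 -c "
from h import *
o=bot.get_obs()
print(o['clock'],o['ft_force'],o['eef_pos'],o['grip_width'],o['grasp_force'])
go(.542,.2897,-.002,0)"
```

```text
11.25 [ 0.95793069 -0.16890179  6.22783437] [ 0.4319986   0.33578273 -0.005723  ] 0.04737161128251886 62.70903468132019
d [-1.213  2.054 -0.07 ] w [ 0.036 -0.02   1.566]
```

Emit:
{"op": "drive_tool", "data": {
  "rows": [
    {"dx": 0,"dy": 0,"dz": -0.8,"wx": 0,"wy": 0,"wz": 0,"hand": 40},
    {"dx": 0,"dy": 0,"dz": -1.6,"wx": 0,"wy": 0,"wz": 0,"hand": 40},
    {"dx": -0.4,"dy": 0.7,"dz": -2.0,"wx": 0,"wy": 0,"wz": 0.5,"hand": 40},
    {"dx": -0.8,"dy": 1.4,"dz": -2.0,"wx": 0,"wy": 0,"wz": 1.0,"hand": 40},
    {"dx": -1.21,"dy": 2.05,"dz": -2.0,"wx": 0,"wy": 0,"wz": 1.57,"hand": 40},
    {"dx": -1.21,"dy": 2.05,"dz": -2.0,"wx": 0,"wy": 0,"wz": 1.57,"hand": 40},
    {"dx": -1.21,"dy": 2.05,"dz": -2.0,"wx": 0,"wy": 0,"wz": 1.57,"hand": 40},
    {"dx": -1.21,"dy": 2.05,"dz": -1.2,"wx": 0,"wy": 0,"wz": 1.57,"hand": 40},
    {"dx": -1.21,"dy": 2.05,"dz": -0.6,"wx": 0,"wy": 0,"wz": 1.57,"hand": 40},
    {"dx": -1.21,"dy": 2.05,"dz": -0.3,"wx": 0,"wy": 0,"wz": 1.57,"hand": 40},
    {"dx": -1.21,"dy": 2.05,"dz": -0.12,"wx": 0,"wy": 0,"wz": 1.57,"hand": 40},
    {"dx": -1.21,"dy": 2.05,"dz": -0.12,"wx": 0,"wy": 0,"wz": 1.57,"hand": 40},
    {"dx": -1.21,"dy": 2.05,"dz": -0.12,"wx": 0,"wy": 0,"wz": 1.57,"hand": 40}
  ]
}}

```text
clock: 12.55
eef_pos: [0.5404, 0.2897, -0.0006]
tool_rot: [0.707, 0.707, 0.0, 0.0]
ft_force: [-0.2, 0.5, -0.2]
grip_width: 0.0471
grasp_force: 62.2
```

```bash
python3 -c "
from h import *
o=bot.get_obs()
print(o['clock'],o['ft_force'],o['eef_pos'],o['grip_width'],o['grasp_force'])
go(.542,.2897,-.006,0)
im=bot.camera('side')[130:260,210:380,::-1];cv2.imwrite('pics/c7.png',cv2.resize(im,None,fx=4,fy=4,interpolation=2))"
```

```text
12.55 [-0.2379768   0.49579655 -0.2230763 ] [ 0.54044847  0.28966643 -0.0005676 ] 0.047104913470705244 62.200069427490234
d [0.001 0.031 0.109] w [ 0.01  -0.006  0.008]
```

View pics/c7.png

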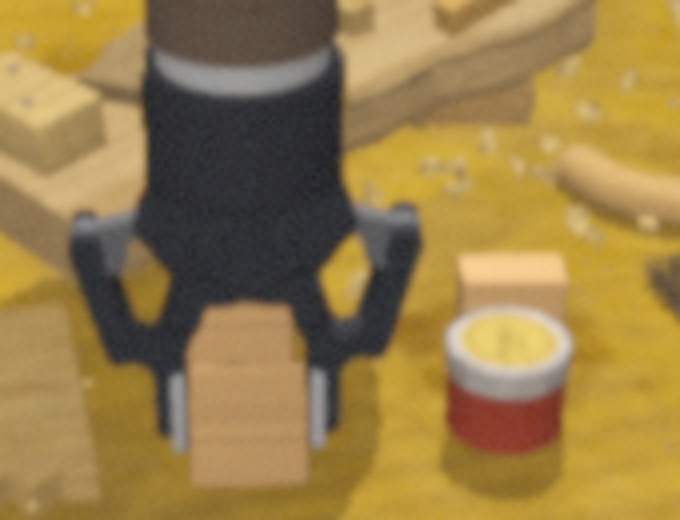

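Emit:
{"op": "drive_tool", "data": {
  "rows": [
    {"dx": 0,"dy": 0,"dz": 0.08,"wx": 0,"wy": 0,"wz": 0,"hand": 40},
    {"dx": 0,"dy": 0.02,"dz": 0.12,"wx": 0,"wy": 0,"wz": 0,"hand": 40},
    {"dx": 0,"dy": 0.02,"dz": 0.12,"wx": 0,"wy": 0,"wz": 0,"hand": 40},
    {"dx": 0,"dy": 0.02,"dz": 0.12,"wx": 0,"wy": 0,"wz": 0,"hand": 66},
    {"dx": 0,"dy": 0.02,"dz": 0.12,"wx": 0,"wy": 0,"wz": 0,"hand": 66},
    {"dx": 0,"dy": 0.02,"dz": 0.12,"wx": 0,"wy": 0,"wz": 0,"hand": 66},
    {"dx": 0,"dy": 0.02,"dz": -0.5,"wx": 0,"wy": 0,"wz": 0,"hand": 66},
    {"dx": 0,"dy": 0.02,"dz": -1.4,"wx": 0,"wy": 0,"wz": 0,"hand": 66},
    {"dx": 0,"dy": 0.02,"dz": -2.3,"wx": 0,"wy": 0,"wz": 0,"hand": 66},
    {"dx": -0.5,"dy": 0.9,"dz": -2.3,"wx": 0,"wy": 0,"wz": 0,"hand": 66},
    {"dx": -0.94,"dy": 1.9,"dz": -2.3,"wx": 0,"wy": 0,"wz": 0,"hand": 66},
    {"dx": -0.94,"dy": 1.9,"dz": -2.3,"wx": 0,"wy": 0,"wz": -1.7,"hand": 66},
    {"dx": -0.94,"dy": 1.9,"dz": -2.3,"wx": 0,"wy": 0,"wz": -1.7,"hand": 66},
    {"dx": -0.94,"dy": 1.9,"dz": -2.3,"wx": 0,"wy": 0,"wz": -1.7,"hand": 66},
    {"dx": -0.94,"dy": 1.9,"dz": -2.3,"wx": 0,"wy": 0,"wz": -1.7,"hand": 66}
  ]
}}

```text
clock: 14.1
eef_pos: [0.6343, 0.2425, 0.1135]
tool_rot: [0.653, 0.757, -0.0, -0.0]
ft_force: [-1.0, -0.2, -0.3]
grip_width: 0.0659
grasp_force: 0.0
```

```bash
python3 -c "
from h import *
o=bot.get_obs()
print(o['clock'],o['ft_force'],o['eef_pos'])
go(.636,.242,-.01,.153)
cv2.imwrite('pics/s8.png',bot.camera('side')[:,:,::-1]);im=bot.camera('top')[90:270,190:370,::-1];cv2.imwrite('pics/c8.png',cv2.resize(im,None,fx=3.3,fy=3.3,interpolation=2))
find('riser_1',(.541,.290),0,cams=('side','top'));find('rosette',(.542,.2437),0);find('riser_1',(.541,.198),0,cams=('side','top'))"
```

```text
14.1 [-0.97451915 -0.15021259 -0.33089466] [0.6343346  0.24253727 0.11349055]
d [-0.015  0.034  2.47 ] w [-0.011  0.    -0.065]
riser_1 ['side', 'top'] [ 0.5415  0.2885 -0.0509] 0.089
riser_1 ['side'] [0.5427 0.2861 0.022 ] 0.056
riser_1 ['top'] [ 0.5401  0.2887 -0.0454] 0.089Traceback (most recent call last):
  File "<string>", line 7, in <module>
    find('riser_1',(.541,.290),0,cams=('side','top'));find('rosette',(.542,.2437),0);find('riser_1',(.541,.198),0,cams=('side','top'))
                                                      ~~~~^^^^^^^^^^^^^^^^^^^^^^^^^^
  File "h.py", line 42, in find
    q,f=fit(t,{n:ms[n] for n in k},*xy,a,z);print(t,k,np.round(q,4),round(f,3));out[tuple(k)]=q
        ~~~^^^^^^^^^^^^^^^^^^^^^^^^^^^^^^^^
  File "h.py", line 31, in fit
    best=min((minimize(cost,[x*100,y*100,(a+da)*10],method="Nelder-Mead",options=dict(initial_simplex=np.array([[x*100,y*100,(a+da)*10]]*4)+np.vstack([np.zeros(3),np.eye(3)*[1,1,2]]),maxiter=90,xatol=.01,fatol=1e-4)) for da in((0,) if D[t][3] else(-.2,.2))),key=lambda r:r.fun)
  File "h.py", line 31, in <genexpr>
    best=min((minimize(cost,[x*100,y*100,(a+da)*10],method="Nelder-Mead",options=dict(initial_simplex=np.array([[x*100,y*100,(a+da)*10]]*4)+np.vstack([np.zeros(3),np.eye(3)*[1,1,2]]),maxiter=90,xatol=.01,fatol=1e-4)) for da in((0,) if D[t][3] else(-.2,.2))),key=lambda r:r.fun)
              ~~~~~~~~^^^^^^^^^^^^^^^^^^^^^^^^^^^^^^^^^^^^^^^^^^^^^^^^^^^^^^^^^^^^^^^^^^^^^^^^^^^^^^^^^^^^^^^^^^^^^^^^^^^^^^^^^^^^^^^^^^^^^^^^^^^^^^^^^^^^^^^^^^^^^^^^^^^^^^^^^^^^^^^^^^^^^^^^^^^^^^^^^^^^^^^^^^^^^^^^^^
    res = _minimize_neldermead(fun, x0, args, callback, bounds=bounds,
                               **options)
    fsim[k] = func(sim[k])
              ~~~~^^^^^^^^
    fx = function(np.copy(x), *(wrapper_args + args))
  File "h.py", line 30, in cost
    return s/len(masks)
           ~^~~~~~~~~~~
ZeroDivisionError: division by zero
```

View pics/c8.png

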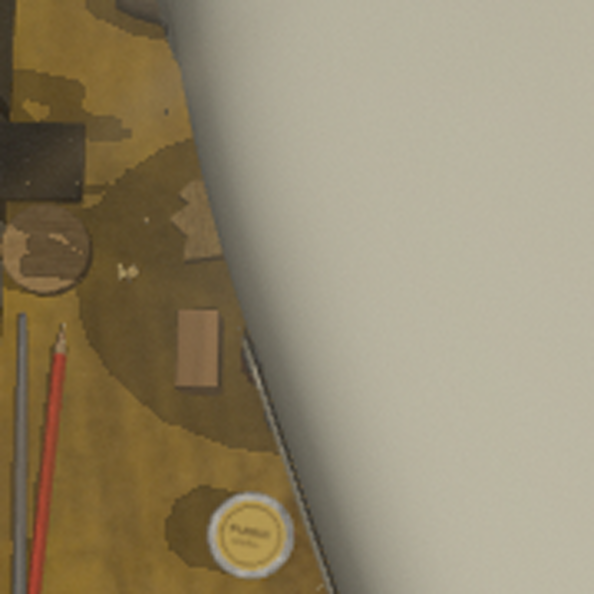

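The left riser stands straight at (.5415,.2885), and the plank's ragged left end shows at crop (200,215). I'll descend onto the plank.

Emit:
{"op": "drive_tool", "data": {
  "rows": [
    {"dx": 0,"dy": 0.02,"dz": 0.8,"wx": 0,"wy": 0,"wz": -0.06,"hand": 68},
    {"dx": 0,"dy": 0.02,"dz": 1.6,"wx": 0,"wy": 0,"wz": -0.06,"hand": 68},
    {"dx": 0,"dy": 0.02,"dz": 2.1,"wx": 0,"wy": 0,"wz": -0.06,"hand": 68},
    {"dx": 0,"dy": 0.02,"dz": 2.3,"wx": 0,"wy": 0,"wz": -0.06,"hand": 68},
    {"dx": 0,"dy": 0.02,"dz": 2.42,"wx": 0,"wy": 0,"wz": -0.06,"hand": 68},
    {"dx": 0,"dy": 0.02,"dz": 2.42,"wx": 0,"wy": 0,"wz": -0.06,"hand": 68},
    {"dx": 0,"dy": 0.02,"dz": 2.42,"wx": 0,"wy": 0,"wz": -0.06,"hand": 45},
    {"dx": 0,"dy": 0.02,"dz": 2.42,"wx": 0,"wy": 0,"wz": -0.06,"hand": 45},
    {"dx": 0,"dy": 0.02,"dz": 2.42,"wx": 0,"wy": 0,"wz": -0.06,"hand": 45},
    {"dx": 0,"dy": 0.02,"dz": 2.42,"wx": 0,"wy": 0,"wz": -0.06,"hand": 45},
    {"dx": 0,"dy": 0.02,"dz": 2.42,"wx": 0,"wy": 0,"wz": -0.06,"hand": 45},
    {"dx": 0,"dy": 0.02,"dz": 2.42,"wx": 0,"wy": 0,"wz": -0.06,"hand": 45}
  ]
}}

```text
clock: 15.6
eef_pos: [0.6376, 0.2427, -0.0048]
tool_rot: [0.651, 0.759, 0.002, 0.001]
ft_force: [-0.9, -1.1, 5.5]
grip_width: 0.0451
grasp_force: 3.1
```

```bash
python3 -c "
from h import *
o=bot.get_obs()
print(o['clock'],o['ft_force'],o['eef_pos'],o['grip_width'],o['grasp_force'])
go(.542,.2432,.1,0)
im=bot.camera('side')[130:300,150:370,::-1];cv2.imwrite('pics/c9.png',cv2.resize(im,None,fx=3.5,fy=3.5,interpolation=2))"
```

```text
15.6 [-0.90089058 -1.05263402  5.51125941] [ 0.63763405  0.24270025 -0.00475789] 0.04511066185920161 3.0574438587063923
d [ 0.304 -1.881 -2.101] w [ 0.038 -0.015  1.758]
```

View pics/c9.png

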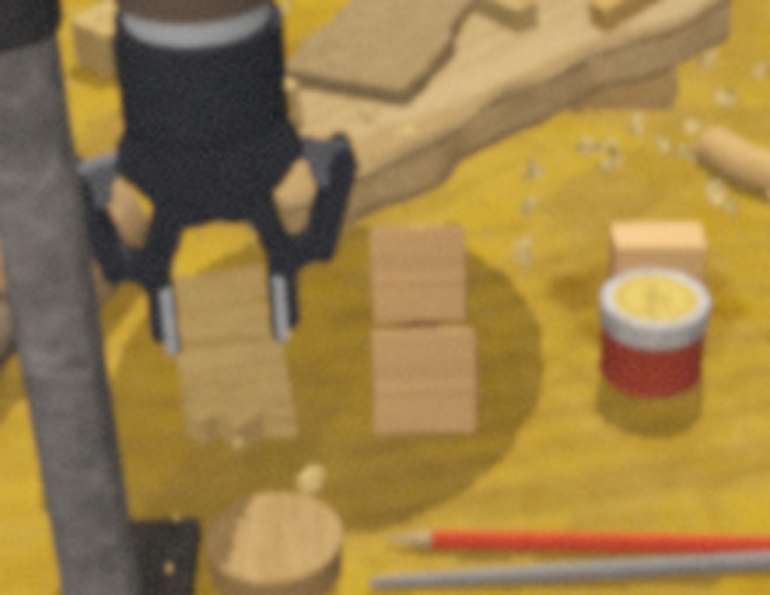

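The fingers closed to 45 mm on top of the plank, so the tips sit about 20 mm above the reported TCP. I'll reopen and go 10 mm deeper.

Emit:
{"op": "drive_tool", "data": {
  "rows": [
    {"dx": 0,"dy": 0,"dz": -0.3,"wx": 0,"wy": 0,"wz": 0,"hand": 45},
    {"dx": 0,"dy": 0,"dz": -0.3,"wx": 0,"wy": 0,"wz": 0,"hand": 70},
    {"dx": 0,"dy": 0,"dz": -0.3,"wx": 0,"wy": 0,"wz": 0,"hand": 70},
    {"dx": 0,"dy": 0,"dz": -0.3,"wx": 0,"wy": 0,"wz": 0,"hand": 70},
    {"dx": 0,"dy": 0,"dz": -0.3,"wx": 0,"wy": 0,"wz": 0,"hand": 70},
    {"dx": 0,"dy": 0,"dz": -0.1,"wx": 0,"wy": 0,"wz": 0,"hand": 70},
    {"dx": 0,"dy": 0,"dz": 0.1,"wx": 0,"wy": 0,"wz": 0,"hand": 70},
    {"dx": 0,"dy": 0,"dz": 0.2,"wx": 0,"wy": 0,"wz": 0,"hand": 70},
    {"dx": 0,"dy": 0,"dz": 0.2,"wx": 0,"wy": 0,"wz": 0,"hand": 70},
    {"dx": 0,"dy": 0,"dz": 0.2,"wx": 0,"wy": 0,"wz": 0,"hand": 45},
    {"dx": 0,"dy": 0,"dz": 0.2,"wx": 0,"wy": 0,"wz": 0,"hand": 45},
    {"dx": 0,"dy": 0,"dz": 0.2,"wx": 0,"wy": 0,"wz": 0,"hand": 45},
    {"dx": 0,"dy": 0,"dz": 0.2,"wx": 0,"wy": 0,"wz": 0,"hand": 45},
    {"dx": 0,"dy": 0,"dz": 0.2,"wx": 0,"wy": 0,"wz": 0,"hand": 45},
    {"dx": 0,"dy": 0,"dz": 0.2,"wx": 0,"wy": 0,"wz": 0,"hand": 45}
  ]
}}

```text
clock: 17.15
eef_pos: [0.6367, 0.2422, -0.017]
tool_rot: [0.651, 0.759, 0.0, 0.0]
ft_force: [0.2, -0.5, 1.2]
grip_width: 0.0495
grasp_force: 63.7
```

```bash
python3 -c "
from h import *
o=bot.get_obs()
print(o['clock'],o['ft_force'],o['eef_pos'],o['grip_width'],o['grasp_force'])
go(.5415,.2432,.06,0)
bot.camera('side');bot.camera('top');find('plank',(.636,.2425),1.724)"
```

```text
17.15 [ 0.19424573 -0.46504241  1.23229265] [ 0.63670346  0.24216062 -0.01704178] 0.04947034017220989 63.73252887278795
d [ 0.312 -1.877 -1.542] w [ 0.008 -0.002  1.757]
plank ['side'] [0.6371 0.2382 1.7315] 0.091
plank ['side'] [0.6371 0.2382 1.7315] 0.091
```

Emit:
{"op": "drive_tool", "data": {
  "rows": [
    {"dx": 0,"dy": 0,"dz": -0.6,"wx": 0,"wy": 0,"wz": 0,"hand": 45},
    {"dx": 0,"dy": 0,"dz": -1.3,"wx": 0,"wy": 0,"wz": 0,"hand": 45},
    {"dx": 0,"dy": 0,"dz": -2.0,"wx": 0,"wy": 0,"wz": 0,"hand": 45},
    {"dx": 0,"dy": 0,"dz": -2.0,"wx": 0,"wy": 0,"wz": 0.6,"hand": 45},
    {"dx": 0.1,"dy": -0.6,"dz": -2.0,"wx": 0,"wy": 0,"wz": 1.2,"hand": 45},
    {"dx": 0.2,"dy": -1.2,"dz": -2.0,"wx": 0,"wy": 0,"wz": 1.76,"hand": 45},
    {"dx": 0.31,"dy": -1.88,"dz": -2.0,"wx": 0,"wy": 0,"wz": 1.76,"hand": 45},
    {"dx": 0.31,"dy": -1.88,"dz": -2.0,"wx": 0,"wy": 0,"wz": 1.76,"hand": 45},
    {"dx": 0.31,"dy": -1.88,"dz": -2.0,"wx": 0,"wy": 0,"wz": 1.76,"hand": 45},
    {"dx": 0.31,"dy": -1.88,"dz": -2.0,"wx": 0,"wy": 0,"wz": 1.76,"hand": 45},
    {"dx": 0.31,"dy": -1.88,"dz": -1.5,"wx": 0,"wy": 0,"wz": 1.76,"hand": 45},
    {"dx": 0.31,"dy": -1.88,"dz": -1.1,"wx": 0,"wy": 0,"wz": 1.76,"hand": 45},
    {"dx": 0.31,"dy": -1.88,"dz": -1.1,"wx": 0,"wy": 0,"wz": 1.76,"hand": 45}
  ]
}}

```text
clock: 18.65
eef_pos: [0.5401, 0.242, 0.0345]
tool_rot: [0.707, 0.707, -0.002, -0.001]
ft_force: [-1.1, -0.6, -1.1]
grip_width: 0.0492
grasp_force: 63.5
```

```bash
python3 -c "
from h import *
o=bot.get_obs()
print(o['clock'],o['ft_force'],o['eef_pos'],o['grip_width'],o['grasp_force'])
go(.5415,.2432,.027,0)
im=bot.camera('side');bot.camera('top');
cv2.imwrite('pics/c10.png',cv2.resize(im[130:300,150:370,::-1],None,fx=3.5,fy=3.5,interpolation=2))
find('plank',(.5415,.2425),1.571,z=o['eef_pos'][2]+.017)
"
```

```text
18.65 [-1.14939159 -0.59552406 -1.1233818 ] [0.54011599 0.24199523 0.03454138] 0.049196692020892906 63.52128982543945
d [0.024 0.028 0.151] w [-0.054  0.026 -0.011]
plank ['side'] [0.5402 0.2375 1.5719] 0.067
plank ['side'] [0.5402 0.2375 1.5719] 0.067
```

View pics/c10.png

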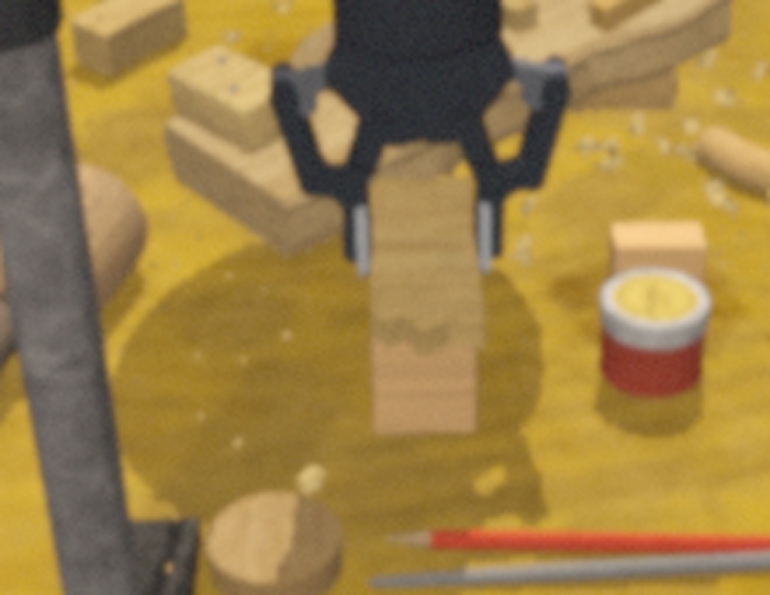

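The plank is square and over both risers. I'll lower, release and lift.

Emit:
{"op": "drive_tool", "data": {
  "rows": [
    {"dx": 0.03,"dy": 0,"dz": 0.07,"wx": 0,"wy": 0,"wz": 0,"hand": 45},
    {"dx": 0.03,"dy": 0,"dz": 0.12,"wx": 0,"wy": 0,"wz": 0,"hand": 45},
    {"dx": 0.03,"dy": 0,"dz": 0.15,"wx": 0,"wy": 0,"wz": 0,"hand": 45},
    {"dx": 0.03,"dy": 0,"dz": 0.15,"wx": 0,"wy": 0,"wz": 0,"hand": 45}
  ]
}}

```text
clock: 19.25
eef_pos: [0.541, 0.2445, 0.03]
tool_rot: [0.707, 0.707, -0.0, -0.0]
ft_force: [-0.3, -0.6, -1.0]
grip_width: 0.0491
grasp_force: 63.5
```

Emit:
{"op": "drive_tool", "data": {
  "rows": [
    {"dx": 0,"dy": 0,"dz": 0.04,"wx": 0,"wy": 0,"wz": 0,"hand": 45},
    {"dx": 0,"dy": 0,"dz": 0.07,"wx": 0,"wy": 0,"wz": 0,"hand": 45},
    {"dx": 0,"dy": 0,"dz": 0.07,"wx": 0,"wy": 0,"wz": 0,"hand": 45}
  ]
}}

```text
clock: 19.55
eef_pos: [0.5412, 0.2446, 0.0269]
tool_rot: [0.707, 0.707, 0.0, 0.0]
ft_force: [-0.6, 0.6, 1.6]
grip_width: 0.0491
grasp_force: 63.8
```

Emit:
{"op": "drive_tool", "data": {
  "rows": [
    {"dx": 0,"dy": 0,"dz": 0.02,"wx": 0,"wy": 0,"wz": 0,"hand": 66},
    {"dx": 0,"dy": 0,"dz": 0,"wx": 0,"wy": 0,"wz": 0,"hand": 66},
    {"dx": 0,"dy": 0,"dz": 0,"wx": 0,"wy": 0,"wz": 0,"hand": 66},
    {"dx": 0,"dy": 0,"dz": 0,"wx": 0,"wy": 0,"wz": 0,"hand": 66},
    {"dx": 0,"dy": 0,"dz": -0.6,"wx": 0,"wy": 0,"wz": 0,"hand": 66},
    {"dx": 0,"dy": 0,"dz": -1.4,"wx": 0,"wy": 0,"wz": 0,"hand": 66},
    {"dx": 0,"dy": 0,"dz": -2.0,"wx": 0,"wy": 0,"wz": 0,"hand": 78},
    {"dx": 0.1,"dy": -0.8,"dz": -2.0,"wx": 0,"wy": 0,"wz": 0,"hand": 78},
    {"dx": 0.2,"dy": -1.5,"dz": -2.0,"wx": 0,"wy": 0,"wz": 0,"hand": 78},
    {"dx": 0.2,"dy": -2.22,"dz": -2.0,"wx": 0,"wy": 0,"wz": 0,"hand": 78},
    {"dx": 0.2,"dy": -2.22,"dz": -2.0,"wx": 0,"wy": 0,"wz": 0,"hand": 78},
    {"dx": 0.2,"dy": -2.22,"dz": -2.0,"wx": 0,"wy": 0,"wz": 0,"hand": 78},
    {"dx": 0.2,"dy": -2.22,"dz": -2.0,"wx": 0,"wy": 0,"wz": 0,"hand": 78}
  ]
}}

```text
clock: 20.85
eef_pos: [0.4314, 0.255, 0.1271]
tool_rot: [0.707, 0.707, 0.001, 0.0]
ft_force: [1.5, 0.1, 0.6]
grip_width: 0.0777
grasp_force: 0.0
```

```bash
python3 -c "
from h import *
o=bot.get_obs()
print(o['clock'],o['ft_force'],o['eef_pos'],o['grip_width'])
go(.4295,.2544,-.006,0)
a=bot.camera('side');b=bot.camera('top');
c=[cv2.resize(a[150:280,180:380,::-1],(400,260),interpolation=2),cv2.resize(b[130:260,190:390,::-1],(400,260),interpolation=2)]
cv2.imwrite('pics/c11.png',np.hstack(c))
find('plank',(.5415,.2435),1.571,z=.044);
for t,p in(('tin',(.4295,.2544)),):
  try: find(t,p,0)
  except ZeroDivisionError: print('none')
"
```

```text
20.85 [1.53573282 0.05006941 0.6138952 ] [0.43136907 0.25497591 0.12705617] 0.07769478828177592
d [-0.014 -0.042  2.661] w [ 0.02  -0.009 -0.005]
plank ['top', 'side'] [0.5413 0.239  1.5726] 0.399
plank ['top'] [0.5471 0.2435 1.4297] 0.701
plank ['side'] [0.5413 0.2395 1.5815] 0.097
tin ['side'] [ 0.4292  0.252  -0.0405] 0.073
tin ['side'] [ 0.4292  0.252  -0.0405] 0.073
```

View pics/c11.png

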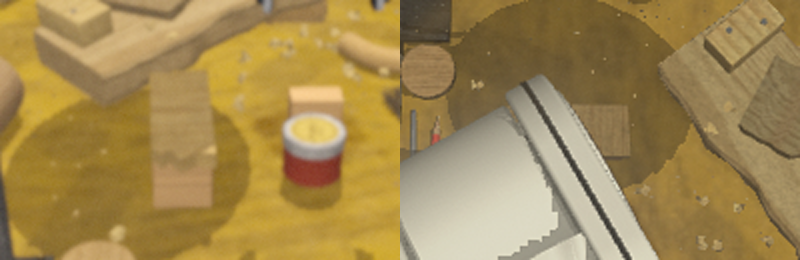

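The plank rests squarely on the risers. Next I'll grip the tin.

Emit:
{"op": "drive_tool", "data": {
  "rows": [
    {"dx": 0,"dy": -0.01,"dz": 0.8,"wx": 0,"wy": 0,"wz": 0,"hand": 78},
    {"dx": 0,"dy": -0.01,"dz": 1.6,"wx": 0,"wy": 0,"wz": 0,"hand": 78},
    {"dx": 0,"dy": -0.01,"dz": 2.2,"wx": 0,"wy": 0,"wz": 0,"hand": 78},
    {"dx": 0,"dy": -0.01,"dz": 2.5,"wx": 0,"wy": 0,"wz": 0,"hand": 78},
    {"dx": 0,"dy": -0.01,"dz": 2.66,"wx": 0,"wy": 0,"wz": 0,"hand": 78},
    {"dx": 0,"dy": -0.01,"dz": 2.66,"wx": 0,"wy": 0,"wz": 0,"hand": 78},
    {"dx": 0,"dy": -0.01,"dz": 2.66,"wx": 0,"wy": 0,"wz": 0,"hand": 45},
    {"dx": 0,"dy": -0.01,"dz": 2.66,"wx": 0,"wy": 0,"wz": 0,"hand": 45},
    {"dx": 0,"dy": -0.01,"dz": 2.66,"wx": 0,"wy": 0,"wz": 0,"hand": 45},
    {"dx": 0,"dy": -0.01,"dz": 2.66,"wx": 0,"wy": 0,"wz": 0,"hand": 45},
    {"dx": 0,"dy": -0.01,"dz": 2.66,"wx": 0,"wy": 0,"wz": 0,"hand": 45},
    {"dx": 0,"dy": -0.01,"dz": 2.66,"wx": 0,"wy": 0,"wz": 0,"hand": 45}
  ]
}}

```text
clock: 22.35
eef_pos: [0.4311, 0.2554, -0.0048]
tool_rot: [0.707, 0.707, 0.002, 0.0]
ft_force: [-0.4, -0.0, 5.7]
grip_width: 0.0504
grasp_force: 62.7
```

```bash
python3 -c "
from h import *
o=bot.get_obs()
print(o['clock'],o['ft_force'],o['eef_pos'],o['grip_width'],o['grasp_force'])
go(.5415,.2440,.06,0)"
```

```text
22.35 [-0.43600485 -0.04068656  5.68017539] [ 0.43105935  0.25538263 -0.00482973] 0.050407305527777654 62.699733674526215
d [-0.225  2.213 -1.29 ] w [ 0.035 -0.021 -0.003]
```

Emit:
{"op": "drive_tool", "data": {
  "rows": [
    {"dx": 0,"dy": 0,"dz": -0.8,"wx": 0,"wy": 0,"wz": 0,"hand": 45},
    {"dx": 0,"dy": 0,"dz": -1.7,"wx": 0,"wy": 0,"wz": 0,"hand": 45},
    {"dx": 0,"dy": 0,"dz": -2.4,"wx": 0,"wy": 0,"wz": 0,"hand": 45},
    {"dx": -0.07,"dy": 0.7,"dz": -2.4,"wx": 0,"wy": 0,"wz": 0,"hand": 45},
    {"dx": -0.15,"dy": 1.5,"dz": -2.4,"wx": 0,"wy": 0,"wz": 0,"hand": 45},
    {"dx": -0.22,"dy": 2.2,"dz": -2.4,"wx": 0,"wy": 0,"wz": 0,"hand": 45},
    {"dx": -0.22,"dy": 2.2,"dz": -2.4,"wx": 0,"wy": 0,"wz": 0,"hand": 45},
    {"dx": -0.22,"dy": 2.2,"dz": -2.4,"wx": 0,"wy": 0,"wz": 0,"hand": 45},
    {"dx": -0.22,"dy": 2.2,"dz": -2.4,"wx": 0,"wy": 0,"wz": 0,"hand": 45},
    {"dx": -0.22,"dy": 2.2,"dz": -1.8,"wx": 0,"wy": 0,"wz": 0,"hand": 45},
    {"dx": -0.22,"dy": 2.2,"dz": -1.4,"wx": 0,"wy": 0,"wz": 0,"hand": 45},
    {"dx": -0.22,"dy": 2.2,"dz": -1.25,"wx": 0,"wy": 0,"wz": 0,"hand": 45},
    {"dx": -0.22,"dy": 2.2,"dz": -1.25,"wx": 0,"wy": 0,"wz": 0,"hand": 45},
    {"dx": -0.22,"dy": 2.2,"dz": -1.25,"wx": 0,"wy": 0,"wz": 0,"hand": 45}
  ]
}}

```text
clock: 23.75
eef_pos: [0.5395, 0.244, 0.0569]
tool_rot: [0.707, 0.707, 0.0, 0.0]
ft_force: [-0.1, -0.6, -0.6]
grip_width: 0.05
grasp_force: 63.0
```

```bash
python3 -c "
from h import *
o=bot.get_obs()
print(o['clock'],o['ft_force'],o['eef_pos'],o['grip_width'],o['grasp_force'])
go(.5415,.2440,.054,0)
a=bot.camera('side')
cv2.imwrite('pics/c12.png',cv2.resize(a[150:280,180:380,::-1],(800,520),interpolation=2))"
```

```text
23.75 [-0.05192359 -0.6493341  -0.62654276] [0.53948849 0.24396247 0.05694285] 0.050042174340789426 62.964114993810654
d [0.001 0.04  0.059] w [ 0.009 -0.005  0.005]
```

View pics/c12.png

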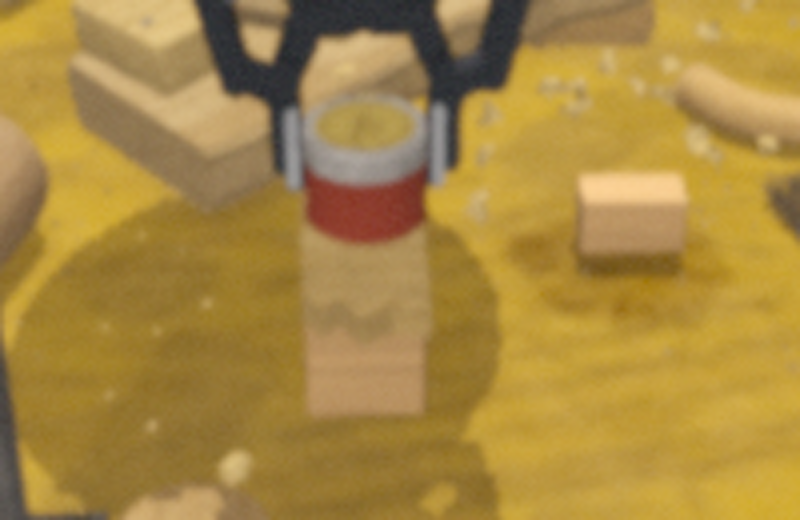

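Emit:
{"op": "drive_tool", "data": {
  "rows": [
    {"dx": 0,"dy": 0.02,"dz": 0.03,"wx": 0,"wy": 0,"wz": 0,"hand": 45},
    {"dx": 0,"dy": 0.02,"dz": 0.06,"wx": 0,"wy": 0,"wz": 0,"hand": 45},
    {"dx": 0,"dy": 0.02,"dz": 0.08,"wx": 0,"wy": 0,"wz": 0,"hand": 45},
    {"dx": 0,"dy": 0.02,"dz": 0.08,"wx": 0,"wy": 0,"wz": 0,"hand": 45}
  ]
}}

```text
clock: 24.2
eef_pos: [0.5412, 0.2439, 0.0542]
tool_rot: [0.707, 0.707, 0.001, 0.0]
ft_force: [-3.5, -1.2, 8.4]
grip_width: 0.0501
grasp_force: 64.1
```

Contact at 8 N. I'll release, lift and retreat.

Emit:
{"op": "drive_tool", "data": {
  "rows": [
    {"dx": 0,"dy": 0,"dz": -0.02,"wx": 0,"wy": 0,"wz": 0,"hand": 45},
    {"dx": 0,"dy": 0,"dz": -0.02,"wx": 0,"wy": 0,"wz": 0,"hand": 66},
    {"dx": 0,"dy": 0,"dz": -0.02,"wx": 0,"wy": 0,"wz": 0,"hand": 70},
    {"dx": 0,"dy": 0,"dz": -0.02,"wx": 0,"wy": 0,"wz": 0,"hand": 70},
    {"dx": 0,"dy": 0,"dz": -0.02,"wx": 0,"wy": 0,"wz": 0,"hand": 70},
    {"dx": 0,"dy": 0,"dz": -0.5,"wx": 0,"wy": 0,"wz": 0,"hand": 70},
    {"dx": 0,"dy": 0,"dz": -1.2,"wx": 0,"wy": 0,"wz": 0,"hand": 70},
    {"dx": 0,"dy": 0,"dz": -2.0,"wx": 0,"wy": 0,"wz": 0,"hand": 70},
    {"dx": -0.8,"dy": -0.4,"dz": -2.5,"wx": 0,"wy": 0,"wz": 0,"hand": 70},
    {"dx": -1.6,"dy": -0.8,"dz": -2.5,"wx": 0,"wy": 0,"wz": 0,"hand": 70},
    {"dx": -2.4,"dy": -1.2,"dz": -2.5,"wx": 0,"wy": 0,"wz": 0,"hand": 70},
    {"dx": -3.2,"dy": -1.6,"dz": -2.5,"wx": 0,"wy": 0,"wz": 0,"hand": 70},
    {"dx": -4.0,"dy": -2.0,"dz": -2.5,"wx": 0,"wy": 0,"wz": 0,"hand": 70},
    {"dx": -5.0,"dy": -2.0,"dz": -2.5,"wx": 0,"wy": 0,"wz": 0,"hand": 70},
    {"dx": -6.0,"dy": -2.0,"dz": -2.5,"wx": 0,"wy": 0,"wz": 0,"hand": 70},
    {"dx": -6.0,"dy": -2.0,"dz": -2.5,"wx": 0,"wy": 0,"wz": 0,"hand": 70},
    {"dx": -6.0,"dy": -2.0,"dz": -2.5,"wx": 0,"wy": 0,"wz": 0,"hand": 70}
  ]
}}

```text
clock: 25.9
eef_pos: [0.4402, -0.0554, 0.1773]
tool_rot: [0.708, 0.707, 0.002, -0.002]
ft_force: [-1.5, 4.6, 1.9]
grip_width: 0.0704
grasp_force: 2.9
```

```bash
python3 -c "
from h import *
o=bot.get_obs()
print(o['clock'],o['ft_force'],o['eef_pos'],o['grip_width'])
a=bot.camera('side');b=bot.camera('top');
c=[cv2.resize(a[150:280,180:380,::-1],(400,260),interpolation=2),cv2.resize(b[130:260,190:390,::-1],(400,260),interpolation=2)]
cv2.imwrite('pics/c13.png',np.hstack(c))
find('plank',(.5415,.2435),1.571,z=.044);find('tin',(.5415,.2435),0,z=.059)
"
```

```text
25.9 [-1.53565112  4.57013088  1.94521857] [ 0.44021144 -0.05538086  0.17731034] 0.07041679242864965
plank ['top', 'side'] [0.5405 0.2433 1.5849] 0.473
plank ['top'] [0.5398 0.2458 1.5908] 0.388
plank ['side'] [0.5415 0.2422 1.5762] 0.543
tin ['top', 'side'] [0.5402 0.2431 0.0557] 0.056
tin ['top'] [0.5401 0.2434 0.1104] 0.042
tin ['side'] [0.5403 0.2406 0.0138] 0.06
```

View pics/c13.png

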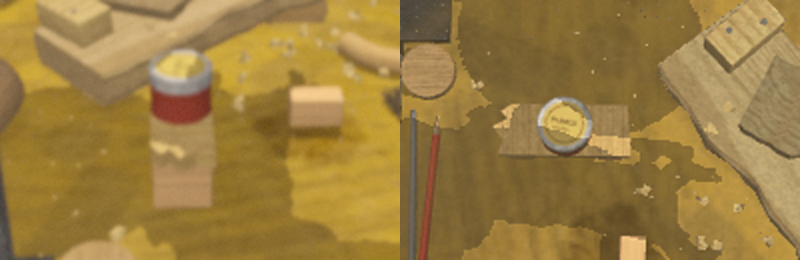

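The roof stands as wanted. The force reading suggests the gripper is brushing the shavings pile, so I'll back off and up.

Emit:
{"op": "drive_tool", "data": {
  "rows": [
    {"dx": 0.4,"dy": -0.2,"dz": -0.5,"wx": 0,"wy": 0,"wz": 0,"hand": 70},
    {"dx": 1.0,"dy": -0.6,"dz": -1.0,"wx": 0,"wy": 0,"wz": 0,"hand": 70},
    {"dx": 1.5,"dy": -1.0,"dz": -1.5,"wx": 0,"wy": 0,"wz": 0,"hand": 70},
    {"dx": 1.5,"dy": -1.0,"dz": -1.5,"wx": 0,"wy": 0,"wz": 0,"hand": 70},
    {"dx": 1.5,"dy": -1.0,"dz": -1.5,"wx": 0,"wy": 0,"wz": 0,"hand": 70},
    {"dx": 1.5,"dy": -1.0,"dz": -1.5,"wx": 0,"wy": 0,"wz": 0,"hand": 70},
    {"dx": 1.5,"dy": -1.0,"dz": -1.5,"wx": 0,"wy": 0,"wz": 0,"hand": 70}
  ]
}}

```text
clock: 26.9
eef_pos: [0.3905, 0.0178, 0.2509]
tool_rot: [0.708, 0.707, -0.001, -0.001]
ft_force: [0.4, 0.7, -1.1]
grip_width: 0.0697
grasp_force: 0.0
```

```bash
python3 -c "
from h import *
o=bot.get_obs()
print(o['clock'],o['ft_force'],o['eef_pos'],o['grasp_force'])
ok=np.linalg.norm(o['ft_force'])<2.5
print(bot.job_done() if ok else 'still force')
"
```

```text
26.9 [ 0.44583388  0.65164    -1.11338212] [0.39049271 0.01781764 0.25094668] 0.0
the job is handed in; nothing more can be done
None
```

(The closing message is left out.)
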